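# Brush out a leaning dispensing measure

## Task

Take the bottle brush from its pot and brush out the metal measure that leans in the stand: go down until the brush end presses gently on the bottom, three times in all, drawing the brush up until the top of its bristles reaches the rim between the presses. Nobody noted how far the brush's adjustable stem is pulled out, so feel for the bottom and do not ram it. Then put the brush back upright and fully home in its pot, let go, and leave the other things where they stand.

Things in the scene. Friction and masses are not known exactly. Their poses are not given: they have to be found in the camera images.
- brush: bottle brush, loose, 0.1 kg; origin on its axis at the underside of its round grey flange (diameter 50), z up the handle. White handle 22 (x) by 14 (y) mm, from z = 8 to 72. Below: plug 34 wide, 8 deep; wire stem; white bristle head 28 wide, 42 long. The stem is adjustable and locked: the brush end lies anywhere from 108 to 124 mm below the origin, unreported
- brush_grip (a point): middle of the brush's handle, on its axis, 45 mm above the flange's underside; axes as the brush's. The bristle head at the other end has an end tuft (16 to 10 mm wide, 6 long) that springs in by up to 6 mm, about 1 N per mm, before it is solid
- measure_floor: inner floor of the metal measure (a straight round beaker fixed in the grey stand). Origin at the centre of the floor's upper face, z along the measure's axis out of its mouth; the axis leans 0.32 rad from vertical, roughly towards the robot. Inner diameter 44, outer 52 (rim bead 55), depth from rim to floor 95 mm
- mouth (a point): centre of the measure's open mouth, in the plane of the rim, 95 mm up the axis from the floor
- measure: the grey stand that carries the measure, fixed; base 94 (x) by 94 (y) by 12 mm, origin under the centre of its base, z up; the measure leans to its -x. Two steel posts beside the measure reach up to 92 mm
- pot: brush pot, fixed: a closed square white canister 88 by 88 mm, 142 mm high, with a grey lid; origin at the centre of its underside. The brush hangs in it by its flange, which lies flat on the lid
- pot_hole (a point): centre of the round hole (diameter 38) in the pot's lid, at the lid's upper face; the flange underside lies here when the brush is home
- tablet_jar: bystander: tablet jar, diameter 47, 76 high, origin at its underside
- small_vial: bystander: small glass vial with a metal cap, diameter 26, 53 high, origin at its underside
- small_carton: bystander: medicine carton 47 by 61 by 76 high, origin at its underside
There are look-alikes about, which are no part of the job. What is shaped like the brush but black or turquoise is not meant.

How it is judged:
By the outcome, as a careful person would: the job done as asked, in the order asked, and still so for the second after the job is handed in, with the robot touching nothing.
It also fails if it takes over 72 s, if anything falls off the work surface, if the arm or the gripper's body presses on something with over 40 N, if the wrist force passes 120 N, or if a joint passes its speed limit or range.

## Robot

A 6-joint arm with a two-finger parallel gripper is mounted at the origin on a cart in front of the work surface, level with it; the furniture and walls round the work are solid. World frame = base frame: x ahead of the robot, y to its left, z up, the work surface at z = 0. Lengths are in mm, angles in degrees, forces in N, time in s.
With the tool pointing down it reaches from about 300 to 850 mm from the base axis. Payload 4.2 kg.
Tool frame: the origin (TCP) lies at the very end of the fingers, on their centre line; the grasp point (between the pads) lies 19 mm behind it; z points along the fingers, y is the line along which they close (so a half turn about z gives the same grasp; the last joint's range is limited). The gripper opens to 91 mm and grips with 3 to 60 N. Pads are 32 mm wide; open, the fingers measure 118 mm over their backs; the gripper's body (76 mm by 178 mm) begins 60 mm behind the grasp point.
Start: joints at [-68.526, 18.312, 89.639, -0, 72.044, -1.146], TCP at [221.163, -530.783, 213.976] pointing down, gripper open.
Joint ranges: [-177.97, 177.97], [-48.28, 115.42], [12.27, 149.76], [-77.06, 257.06], [2.81, 150.46], [-146.56, 146.56]. Speed limits (degrees/s): [147.25, 147.25, 180, 180, 180, 180].

## Interface

Orientations are given as [roll, pitch, yaw] about the fixed x, y, z axes, in that order (R = Rz(yaw) Ry(pitch) Rx(roll)).
In Python, from workcell import env, grab_frame gives the robot as it stands. The module is installed in compiled form; this text tells all that it offers.
- The arm moves only by the tool move_arm, never from a script. Its argument "plan" is a list of rows, each an object of numbers: "tx", "ty", "tz": the shift along the tool's x, y, z in cm; "wx", "wy", "wz": the turn, a rotation vector about the tool's x, y, z in rad. In form: [{"tx": .., "ty": .., "tz": .., "wx": .., "wy": .., "wz": ..}, ...]. A call has 1 to 12 rows; each row shifts and turns the commanded pose from where the row before left it, along the tool's axes as they then stand; what a row does not reach is not made up. A row lasts 1/12 s, in which the tool goes at most 41.7 mm and 7.16 degrees, less where a joint would pass 70% of its speed; a pose out of reach is approached as far as the arm can. A call is refused whole if a number of a shift passes 4.17 or a number of a turn 0.125, either way. A call with a gripper value outside its range is refused whole. "gripper" is the finger opening in cm, from 0 to 9.12, set as the call begins (left out, the last holds). The fingers move at their own pace and stop on an object; "force" is the grip in N (left out, the last holds). Time passes only in rows, so rows that do not move let the fingers close. It gives the time, the measured TCP pose, the force, the opening and the grip force at its end, in the units of the state.
- env.state(): the state, without advancing time (a new reading comes with each control period).
- grab_frame(name): name is "scene" or "top" or "wrist"; returns a dict with "color" (480x640x3 uint8, red, green, blue), "vfov" (degrees; the focal length in pixels is half the picture's height over the tangent of half this angle, whatever the lens; pixels are square), "cx", "cy" (the principal point, pixels), "view" (4x4, takes a point from world to camera coordinates). Camera axes: x right, y up, looking along -z (the intrinsics and any distortion apply to the point x, -y, -z); pixel columns grow to the right and rows downward; lengths in mm; the calibration is good to about 2 mm. A picture is of the moment at which its call begins. There is no depth.
- env.job_done(): hands the job in; it is judged then, once.
The state is a dict: "time_s": time; "qpos": joint angles; "qvel": joint speeds; "effort": joint torques, N m; "ee_pos": TCP position; "ee_rot": TCP orientation; "force": force on the tool from outside, world axes, zero at the start; "torque": the same for the moment, N m; "gripper_width": finger opening in mm; "gripper_force": force on a finger pad.
Only numpy, scipy, OpenCV 4.12 (cv2) and the standard library are available. Lean on these libraries where they do the work, as an engineer would, in place of code of your own. Each camera call takes 0.05 s, during which the arm holds its last target. There are 200 camera calls.

## Working session

There is one attempt and no reset: what is moved stays moved. The work goes in short steps, Python scripts to look and compute and a tool call to move; the robot and the scene stay as the last step left them, time stands still between calls to the robot, and variables do not carry over. Pictures are saved under pics/ and viewed, at most 10 in all, crops included, and the job is handed in when it is done.

Besides the shell and the picture viewer there is one more tool, called after ">>>" as name([rows], argument=value, ...), one row to a line, values as JSON. move_arm: Moves the arm, as the interface text tells. Its arguments: {"type":"object","properties":{"plan":{"type":"array","items":{"type":"object","properties":{"tx":{"type":"number"},"ty":{"type":"number"},"tz":{"type":"number"},"wx":{"type":"number"},"wy":{"type":"number"},"wz":{"type":"number"}}}},"gripper":{"type":"number"},"force":{"type":"number"}},"required":["plan"]}

```bash
mkdir -p pics; cat > h.py <<'E'
import numpy as np, cv2
from workcell import env, grab_frame
def snap(name,fn):
    f=grab_frame(name); cv2.imwrite(f'pics/{fn}.png',f['color'][:,:,::-1])
    np.save(f'pics/{fn}.npy',{k:f[k] for k in f if k!='color'},allow_pickle=True)
    return f
def load(fn): return np.load(f'pics/{fn}.npy',allow_pickle=True).item()
def foc(f): return 240/np.tan(np.radians(f['vfov'])/2)
def proj(f,P):
    V=np.array(f['view']); P=np.atleast_2d(P); c=P@V[:3,:3].T+V[:3,3]
    F=foc(f); return np.c_[f['cx']+F*c[:,0]/-c[:,2], f['cy']+F*-c[:,1]/-c[:,2]]
def ray(f,u,v):
    V=np.array(f['view']); R=V[:3,:3]; F=foc(f)
    d=R.T@np.array([(u-f['cx'])/F,-(v-f['cy'])/F,-1.]); return -R.T@V[:3,3], d
def atz(f,u,v,z):
    o,d=ray(f,u,v); return o+d*(z-o[2])/d[2]
E
python3 - <<'E'
from h import *
a=snap('scene','s0');b=snap('top','t0')
for f in (a,b): print({k:f[k] for k in f if k!='color'})
im=np.hstack([cv2.imread('pics/s0.png'),cv2.imread('pics/t0.png')])
print(env.state())
E
```

```text
{'vfov': 48.110452890675326, 'cx': 322.9493247571309, 'cy': 240.96372459497312, 'view': array([[-6.89837209e-01, -7.23783739e-01, -1.61779307e-02,
         3.54705191e+02],
       [ 5.40353747e-01, -5.29625056e-01,  6.53846410e-01,
        -3.47746073e+02],
       [-4.81811637e-01,  4.42305777e-01,  7.56454325e-01,
        -1.14012392e+03],
       [ 0.00000000e+00,  0.00000000e+00,  0.00000000e+00,
         1.00000000e+00]])}
{'vfov': 54.91375600143616, 'cx': 319.64073459149586, 'cy': 232.6716595096202, 'view': array([[-1.34110281e-02, -9.99901513e-01, -4.13633518e-03,
         1.64586583e+01],
       [ 9.74320071e-01, -1.39975793e-02,  2.24731990e-01,
        -5.35030561e+02],
       [-2.24767756e-01, -1.01622734e-03,  9.74411835e-01,
        -1.44909697e+03],
       [ 0.00000000e+00,  0.00000000e+00,  0.00000000e+00,
         1.00000000e+00]])}
{'time_s': 0.1, 'qpos': array([-6.85277547e+01,  1.83468918e+01,  8.96979420e+01, -1.33167669e-03,
        7.20446613e+01, -1.14526762e+00]), 'qvel': array([ 0.067057  ,  0.04157841, -0.09648631, -0.01386567,  0.05799336,
        0.05962916]), 'effort': array([-6.72286151e-04, -4.13334203e+01, -2.32509577e+01,  7.27596832e-02,
        4.21799545e-02, -5.52831193e-05]), 'ee_pos': array([ 220.96891907, -530.36398757,  213.22523896]), 'ee_rot': array([-1.79910497e+02, -5.22845190e-04,  2.26179240e+01]), 'force': array([0.75182426, 0.3729962 , 0.12613859]), 'torque': array([ 0.02168987, -0.02389668, -0.0150593 ]), 'gripper_force': 0.0, 'gripper_width': 91.20511338412162}
```

View pics/s0.png

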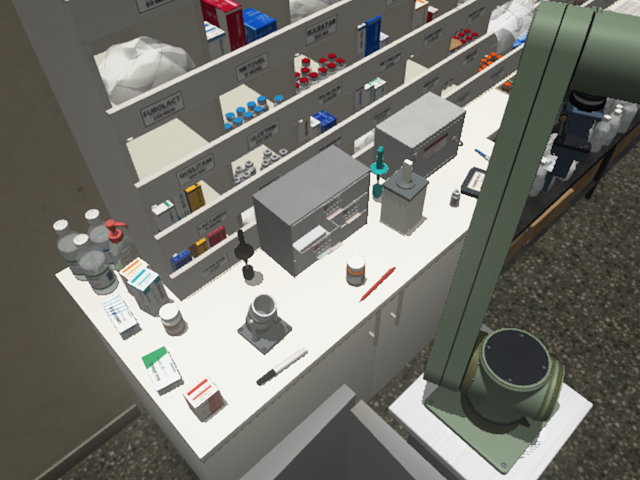

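View pics/t0.png

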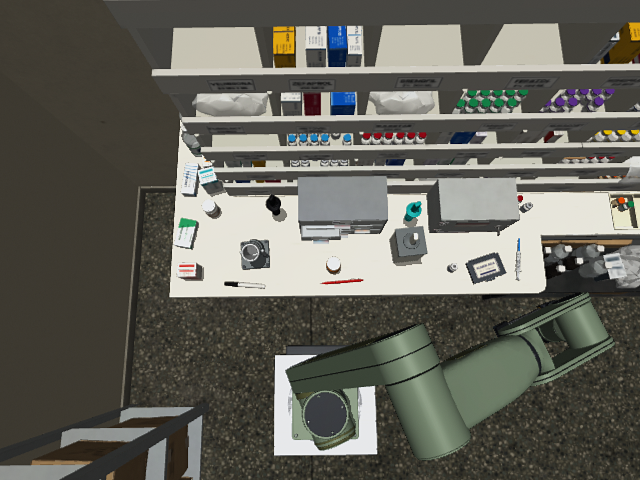

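The scene view shows three brush shapes: white in the grey-lidded pot (scene 405,180; top 409,240), turquoise (380,170; top 414,210) and black (245,250; top 273,204). The white one in the square pot fits the description. The measure in its stand is at scene (263,312), top (254,252). I'll confirm in one enlarged crop.

```bash
python3 - <<'E'
from h import *
s=cv2.imread('pics/s0.png');t=cv2.imread('pics/t0.png')
def c(im,u,v): return cv2.resize(im[v:v+75,u:u+100],(400,300),interpolation=cv2.INTER_CUBIC)
o=np.vstack([np.hstack([c(s,355,155),c(t,360,205)]),np.hstack([c(s,215,280),c(t,205,215)])])
cv2.imwrite('pics/crop1.png',o)
E
```

```text
(no output)
```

View pics/crop1.png

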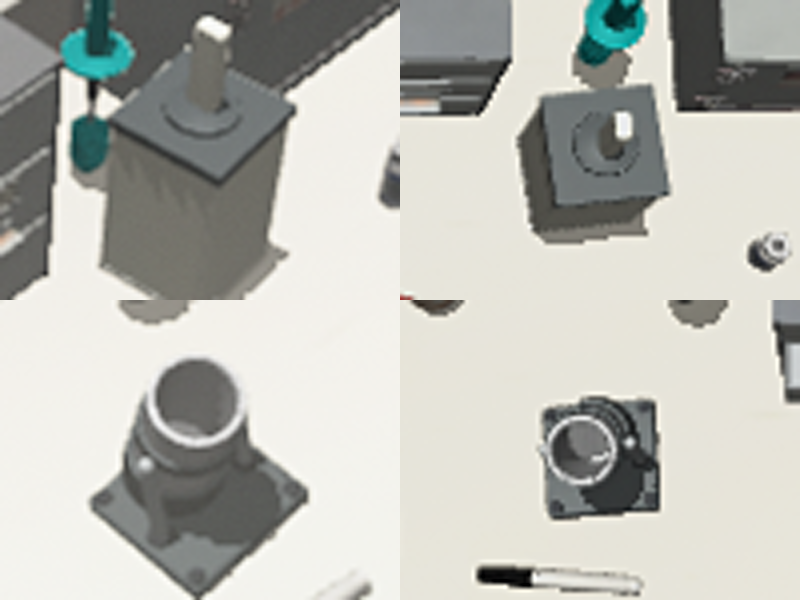

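The crops confirm the white-handled brush in the square pot: lid corners at about (541,100), (652,86), (668,193), (556,207) in the top crop, rim of the measure at about (583,450) top and (196,401) scene. Now the poses.

```bash
cat >> h.py <<'E'
from scipy.optimize import least_squares
def fit(fun,x0): return least_squares(fun,x0,loss='soft_l1')
def sq(p,z,h):
    c,s=np.cos(p[2]),np.sin(p[2]); k=np.array([[h,h],[h,-h],[-h,-h],[-h,h]])
    return np.c_[k@np.array([[c,s],[-s,c]])+p[:2],np.full(4,z)]
E
python3 - <<'E'
from h import *
S,T=load('s0'),load('t0')
cs=lambda L,u,v:np.array([(u+a/4-.375,v+b/4-.375) for a,b in L])
tl=cs([(141,100),(252,86),(268,193),(156,207)],360,205)  # order: +x+y,+x-y,-x-y,-x+y
# scene: right=-x-ish,-y ; camera at?
for f in (S,T): V=np.array(f['view']); print('cam',-V[:3,:3].T@V[:3,3])
p0=[*atz(T,*tl.mean(0),142)[:2],0]; print(p0)
print(proj(S,sq(p0,142,44)))
sl=cs([(110,112),(193,52),(297,105),(219,182)],355,155); print(sl)
def match(P,Q): # nearest
    return np.array([Q[np.argmin(((Q-p)**2).sum(1))] for p in P])
def res(p,h,z,tt,ss):
    a=proj(T,sq(p,z,h)); b=proj(S,sq(p,z,h)); return np.r_[(match(tt,a)-tt).ravel(),(match(ss,b)-ss).ravel()]
for h in(44,45,46):
  r=fit(lambda p:res(p,h,142,tl,sl),p0);print('pot',h,r.x,np.degrees(r.x[2]),r.fun.round(1),r.cost)
tb=cs([(143,108),(255,102),(260,214),(151,218)],205,215); sb=cs([(92,203),(307,195),(199,297)],215,280)
m0=[*atz(T,*tb.mean(0),12)[:2],0]
r=fit(lambda p:res(p,47,12,tb,sb),m0);print('stand',r.x,np.degrees(r.x[2]),r.fun.round(1))
m=r.x
# mouth: triangulate centre
ut=cs([(183,150)],205,215)[0];us=cs([(196,101)],215,280)[0]
r2=least_squares(lambda X:np.r_[proj(T,X)[0]-ut,proj(S,X)[0]-us],[m[0],m[1],100]);print('mouth',r2.x,r2.fun)
d=r2.x[:2]-m[:2];c,s=np.cos(m[2]),np.sin(m[2]);print('in stand frame',c*d[0]+s*d[1],-s*d[0]+c*d[1])
E
```

```text
cam [-116.73024067  576.83821368 1095.56259018]
cam [ 195.80146729    7.49529269 1532.32379986]
[np.float64(485.4334270246205), np.float64(-270.49074908742926), 0]
[[381.48628731 182.4185264 ]
 [403.88899039 166.45403002]
 [429.9420871  182.63815774]
 [407.58709646 199.5738526 ]]
[[382.125 182.625]
 [402.875 167.625]
 [428.875 180.875]
 [409.375 200.125]]
pot 44 [ 4.85482335e+02 -2.70587432e+02  7.85766433e-02] 4.502110029871291 [-0.2 -1.   0.3 -0.   0.4  1.1 -0.3  0.2 -0.5  1.1 -0.8 -1.2  0.8  0.4
  0.2 -0.6] 2.991623812370527
pot 45 [ 4.85550706e+02 -2.70798567e+02  7.50956413e-02] 4.302663306957265 [-0.5 -1.3  0.7 -0.3  0.8  1.4 -0.5  0.5 -1.   1.  -0.8 -1.6  1.4  0.4
  0.2 -0.3] 5.037146157568338
pot 46 [ 4.85727410e+02 -2.71162745e+02  7.08074691e-02] 4.056969137957771 [-0.7 -1.7  1.1 -0.7  1.2  1.7 -0.8  0.7 -1.5  0.8 -0.7 -2.   2.   0.4
  0.2  0. ] 7.8544439145738885
stand [4.72558107e+02 2.26704107e+02 5.89168801e-02] 3.375688571867527 [-0.1  0.8 -0.2  0.3 -0.1 -0.1 -1.1  0.9 -1.  -0.9  2.1 -1.1 -0.4 -0.1]
mouth [462.78826381 225.3427641  118.54691814] [ 0.02041912  0.02631908 -0.02259098 -0.00583185]
in stand frame -9.833051438145732 -0.7837053564326031
```

>>> move_arm([
  {"tz": -3.2,"wz": 0.0987},
  {"tz": -3.2,"wz": 0.0987},
  {"tz": -3.2,"wz": 0.0987},
  {"tz": -3.2,"wz": 0.0987},
  {"tx": 2.8,"ty": -3},
  {"tx": 2.8,"ty": -3},
  {"tx": 2.8,"ty": -3},
  {"tx": 2.8,"ty": -3},
  {"tx": 2.8,"ty": -3},
  {"tx": 2.8,"ty": -3},
  {"tx": 2.8,"ty": -3},
  {"tx": 2.8,"ty": -3},
])

```text
schema error: expected keys tx, ty, tz, wx, wy, wz
```

```bash
python3 - <<'E'
from h import *
f=snap('wrist','w1');print(f['vfov'],f['cx'],f['cy']);s=env.state();print(s['time_s'],s['ee_pos'],s['ee_rot'],s['force'])
V=f['view'];print(-V[:3,:3].T@V[:3,3],-V[2,:3])
print(proj(f,[[485.5,-270.6,142],[485.5,-270.6,214]]))
E
```

```text
58.547152225765636 324.333726720515 235.3051030329876
0.15 [ 221.00926121 -530.44329991  213.32018344] [-1.79924100e+02  3.41810789e-05  2.26182497e+01] [ 0.02389869 -0.07093938 -0.20347155]
[ 291.36539049 -500.60533124  384.60620259] [-0.24928267 -0.10402506 -0.96282757]
[[  -41.14118627  -622.86711817]
 [ -316.65612579 -1179.34913217]]
```

View pics/w1.png

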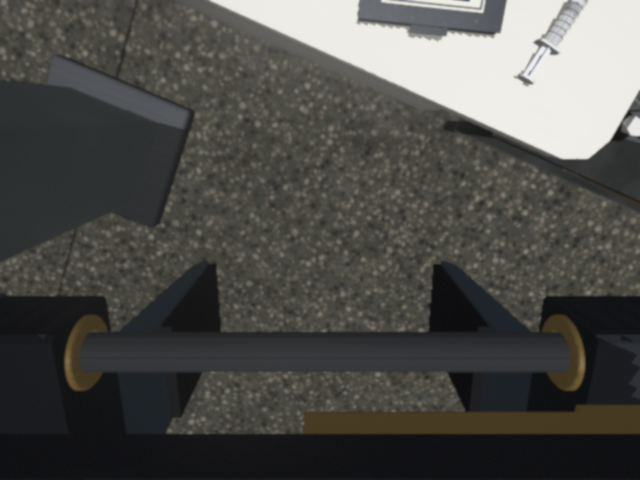

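The move was refused because a row needs all keys. The wrist picture shows the floor and the bench edge, and the camera sits about 76 mm ahead of the tool, so I'll stop about 40 mm short of the pot in x.

>>> move_arm([
  {"tx": 0,"ty": 0,"tz": -3.2,"wx": 0,"wy": 0,"wz": 0.0987},
  {"tx": 0,"ty": 0,"tz": -3.2,"wx": 0,"wy": 0,"wz": 0.0987},
  {"tx": 0,"ty": 0,"tz": -3.2,"wx": 0,"wy": 0,"wz": 0.0987},
  {"tx": 0,"ty": 0,"tz": -3.2,"wx": 0,"wy": 0,"wz": 0.0987},
  {"tx": 2.8,"ty": -3,"tz": 0,"wx": 0,"wy": 0,"wz": 0},
  {"tx": 2.8,"ty": -3,"tz": 0,"wx": 0,"wy": 0,"wz": 0},
  {"tx": 2.8,"ty": -3,"tz": 0,"wx": 0,"wy": 0,"wz": 0},
  {"tx": 2.8,"ty": -3,"tz": 0,"wx": 0,"wy": 0,"wz": 0},
  {"tx": 2.8,"ty": -3,"tz": 0,"wx": 0,"wy": 0,"wz": 0},
  {"tx": 2.8,"ty": -3,"tz": 0,"wx": 0,"wy": 0,"wz": 0},
  {"tx": 2.8,"ty": -3,"tz": 0,"wx": 0,"wy": 0,"wz": 0},
  {"tx": 2.8,"ty": -3,"tz": 0,"wx": 0,"wy": 0,"wz": 0},
])

```text
time_s: 1.15
ee_pos: [446.0, -289.0, 341.8]
ee_rot: [-180.0, 0.0, -0.0]
force: [0.6, -0.4, -1.2]
gripper_width: 91.3
gripper_force: 0.0
```

```bash
python3 - <<'E'
from h import *
f=snap('wrist','w2');s=env.state();print(s['time_s'],s['ee_pos'],s['ee_rot'],s['force'])
print(proj(f,[[485.5,-270.6,142],[485.5,-270.6,214]]))
E
```

```text
1.2 [ 451.00173483 -283.31296323  341.51294131] [-179.65196917   -0.25348623    0.3613916 ] [3.12926139 3.47384876 0.03400171]
[[302.99608367 159.80512452]
 [298.17974943 170.14382308]]
```

View pics/w2.png

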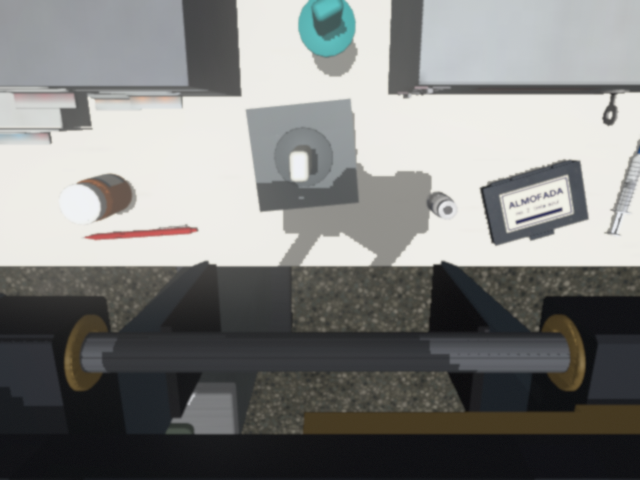

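The wrist view shows the pot lid with corners (247,108), (351,99), (358,203), (260,211), the flange at (303,157) and the handle top at (299,165). Predictions of (303,160) and (298,170) agree. I'll take a settled frame, then look at the measure.

```bash
python3 - <<'E'
from h import *
snap('wrist','w2b');f=snap('wrist','w3');s=env.state();print(s['time_s'],s['ee_pos'],s['ee_rot'],s['force'])
E
```

```text
1.3 [ 446.56119157 -288.64181914  341.47631432] [-1.79969391e+02  4.21691163e-02  2.92504783e-01] [-0.93598473 -0.38122495  0.53971684]
```

>>> move_arm([
  {"tx": -0.2,"ty": -4.1,"tz": 0,"wx": 0,"wy": 0,"wz": 0},
  {"tx": -0.2,"ty": -4.1,"tz": 0,"wx": 0,"wy": 0,"wz": 0},
  {"tx": -0.2,"ty": -4.1,"tz": 0,"wx": 0,"wy": 0,"wz": 0},
  {"tx": -0.2,"ty": -4.1,"tz": 0,"wx": 0,"wy": 0,"wz": 0},
  {"tx": -0.2,"ty": -4.1,"tz": 0,"wx": 0,"wy": 0,"wz": 0},
  {"tx": -0.2,"ty": -4.1,"tz": 0,"wx": 0,"wy": 0,"wz": 0},
  {"tx": -0.2,"ty": -4.1,"tz": 0,"wx": 0,"wy": 0,"wz": 0},
  {"tx": -0.2,"ty": -4.1,"tz": 0,"wx": 0,"wy": 0,"wz": 0},
  {"tx": -0.2,"ty": -4.1,"tz": 0,"wx": 0,"wy": 0,"wz": 0},
  {"tx": -0.2,"ty": -4.1,"tz": 0,"wx": 0,"wy": 0,"wz": 0},
  {"tx": -0.2,"ty": -4.1,"tz": 0,"wx": 0,"wy": 0,"wz": 0},
  {"tx": -0.2,"ty": -4.1,"tz": 0,"wx": 0,"wy": 0,"wz": 0},
])

```text
time_s: 2.3
ee_pos: [421.0, 201.7, 342.0]
ee_rot: [180.0, -0.0, -0.1]
force: [0.9, -0.6, 0.3]
gripper_width: 91.2
gripper_force: 0.0
```

```bash
python3 - <<'E'
from h import *
snap('wrist','x');snap('wrist','x');f=snap('wrist','w4');s=env.state();print(s['time_s'],s['ee_pos'],s['ee_rot'],s['force'])
m=[472.6,226.7,12];print(proj(f,[m,[462.8,225.3,118.5]]),proj(load('w3'),[[485.5,-270.6,142],[485.5,-270.6,214]]))
u,v=proj(f,[462.8,225.3,100])[0].astype(int)
c=lambda im,u,v:cv2.resize(im[v:v+150,u:u+100],(400,600),interpolation=cv2.INTER_CUBIC)
a=c(cv2.imread('pics/w3.png'),250,80);b=c(cv2.imread('pics/w4.png'),max(u-50,0),max(v-75,0));print(u-50,v-75)
cv2.imwrite('pics/crop2.png',np.hstack([a,b]))
E
```

```text
2.45 [421.03320257 202.23298376 341.37274059] [1.79937614e+02 4.87410075e-02 2.01249937e-01] [-0.92655508 -0.3957117   0.30203349]
[[305.74595996 137.2420259 ]
 [302.46040579 154.17954226]] [[306.842661   162.76456956]
 [302.67011201 173.64873982]]
253 77
```

View pics/crop2.png

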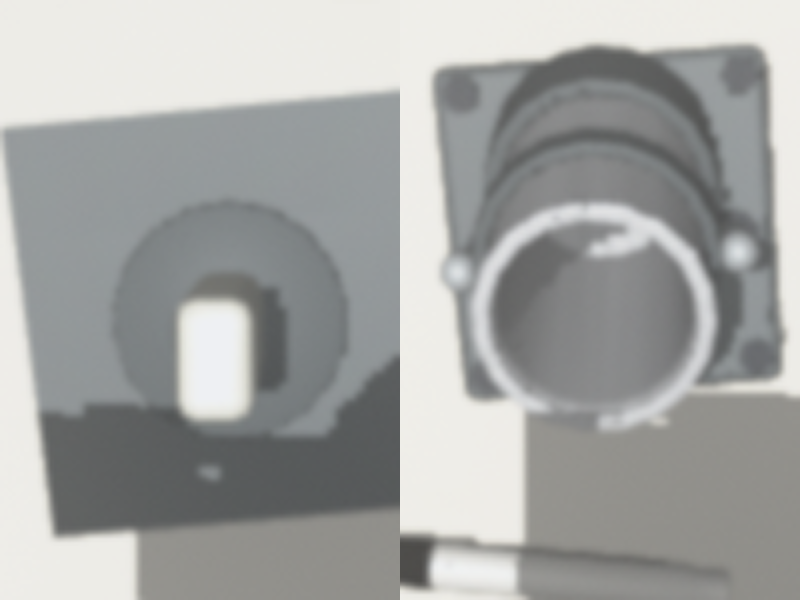

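The crop shows the handle square to the picture (centre 303.4,169.6, yaw about 0°). The measure's mouth is at (300.9,155.6) and the posts line is turned about 4°. Combining the views.

```bash
python3 - <<'E'
from h import *
S,T,A,B=load('s0'),load('t0'),load('w3'),load('w4')
cs=lambda L,u,v:np.array([(u+a/4-.375,v+b/4-.375) for a,b in L])
tri=lambda obs,z0,zk=None:least_squares(lambda X:np.concatenate([proj(f,[X[0],X[1],zk if zk else X[2]])[0]-o for f,o in obs]),z0,x_scale=1)
# handle top: crop1 scene top-centre (214,25), top view (223,125)
w=cs([(215,360)],250,80)[0];s=cs([(214,27)],355,155)[0];t=cs([(223,125)],360,205)[0]
for n,o in (('all',[(A,w),(S,s),(T,t)]),('w',[(A,w)]),('st',[(S,s),(T,t)])):
    r=tri(o,[485,-271,214],214 );print('handle',n,r.x,r.fun.round(1))
fl=cs([(230,317)],250,80)[0];
for z in (142,146,150): print('flange w',z,atz(A,*fl,z))
fs=cs([(203,110)],355,155)[0];ft=cs([(206,145)],360,205)[0];print('flange s,t @146',atz(S,*fs,146),atz(T,*ft,146))
m=cs([(193,316)],253,77)[0];ms=cs([(196,101)],215,280)[0];mt=cs([(183,150)],205,215)[0]
r=tri([(B,m),(S,ms),(T,mt)],[463,225,118]);print('mouth all',r.x,r.fun.round(1))
print('w@118.5',atz(B,*m,118.5))
# posts tops z=92 and base corners from wrist
for q in ((57,270),(340,250)): print('post',atz(B,*cs([q],253,77)[0],92))
bc=cs([(35,70),(365,45),(382,375),(68,398)],253,77)
r=fit(lambda p:(proj(B,sq(p,12,47))-bc).ravel(),[472,226,0.05]);print('stand w',r.x,np.degrees(r.x[2]),r.fun.round(1))
E
```

```text
handle all [ 488.09112867 -271.04012074  214.        ] [-0.1  0.3 -0.2 -0.8  0.1 -0.6]
handle w [ 488.29541114 -271.10754734  214.        ] [ 0. -0.]
handle st [ 486.11886402 -269.97649051  214.        ] [ 0.1 -0.3 -0.2  0.1]
flange w 142 [ 488.80555501 -270.8540363   142.        ]
flange w 146 [ 489.18884628 -271.01437291  146.        ]
flange w 150 [ 489.57213756 -271.17470952  150.        ]
flange s,t @146 [ 484.45046366 -267.52409209  146.        ] [ 485.75473009 -271.09847025  146.        ]
mouth all [461.72063729 226.44989068 120.74905508] [ 0.2 -0.  -0.2  0.  -0.4  0.2]
w@118.5 [461.49658047 226.75118813 118.5       ]
post [469.84668829 260.803435    92.        ]
post [474.93063233 192.75047073  92.        ]
stand w [4.76820451e+02 2.26678231e+02 7.61445920e-02] 4.362763752586758 [-1.3 -1.   0.7 -1.   1.1  1.4 -0.6  1.4]
```

>>> move_arm([
  {"tx": 0.56,"ty": 3.94,"tz": 0,"wx": 0,"wy": 0,"wz": 0},
  {"tx": 0.56,"ty": 3.94,"tz": 0,"wx": 0,"wy": 0,"wz": 0},
  {"tx": 0.56,"ty": 3.94,"tz": 0,"wx": 0,"wy": 0,"wz": 0},
  {"tx": 0.56,"ty": 3.94,"tz": 0,"wx": 0,"wy": 0,"wz": 0},
  {"tx": 0.56,"ty": 3.94,"tz": 0,"wx": 0,"wy": 0,"wz": 0},
  {"tx": 0.56,"ty": 3.94,"tz": 0,"wx": 0,"wy": 0,"wz": 0},
  {"tx": 0.56,"ty": 3.94,"tz": 0,"wx": 0,"wy": 0,"wz": 0},
  {"tx": 0.56,"ty": 3.94,"tz": 0,"wx": 0,"wy": 0,"wz": 0},
  {"tx": 0.56,"ty": 3.94,"tz": 0,"wx": 0,"wy": 0,"wz": 0},
  {"tx": 0.56,"ty": 3.94,"tz": 0,"wx": 0,"wy": 0,"wz": 0},
  {"tx": 0.56,"ty": 3.94,"tz": 0,"wx": 0,"wy": 0,"wz": 0},
  {"tx": 0.56,"ty": 3.94,"tz": 0,"wx": 0,"wy": 0,"wz": 0},
])

```text
time_s: 3.45
ee_pos: [486.1, -276.0, 342.1]
ee_rot: [180.0, 0.0, -0.2]
force: [0.7, -0.0, 0.5]
gripper_width: 91.1
gripper_force: 0.0
```

>>> move_arm([
  {"tx": 0,"ty": 0,"tz": 0,"wx": 0,"wy": 0,"wz": 0},
  {"tx": 0,"ty": 0,"tz": 2.5,"wx": 0,"wy": 0,"wz": 0},
  {"tx": 0,"ty": 0,"tz": 2.5,"wx": 0,"wy": 0,"wz": 0},
  {"tx": 0,"ty": 0,"tz": 2.5,"wx": 0,"wy": 0,"wz": 0},
  {"tx": 0,"ty": 0,"tz": 2.5,"wx": 0,"wy": 0,"wz": 0},
  {"tx": 0,"ty": 0,"tz": 0,"wx": 0,"wy": 0,"wz": 0},
  {"tx": 0,"ty": 0,"tz": 0,"wx": 0,"wy": 0,"wz": 0},
])

```text
time_s: 4.03
ee_pos: [486.6, -272.5, 241.5]
ee_rot: [-180.0, 0.1, -0.1]
force: [0.9, -0.1, 1.3]
gripper_width: 91.4
gripper_force: 0.0
```

>>> move_arm([
  {"tx": 0.05,"ty": -0.1,"tz": 2.5,"wx": 0,"wy": 0,"wz": 0},
  {"tx": 0.05,"ty": 0,"tz": 2.5,"wx": 0,"wy": 0,"wz": 0},
  {"tx": 0,"ty": 0,"tz": 1.5,"wx": 0,"wy": 0,"wz": 0},
  {"tx": 0,"ty": 0,"tz": 0.85,"wx": 0,"wy": 0,"wz": 0},
  {"tx": 0,"ty": 0,"tz": 0,"wx": 0,"wy": 0,"wz": 0},
  {"tx": 0,"ty": 0,"tz": 0,"wx": 0,"wy": 0,"wz": 0},
], gripper=3)

```text
time_s: 4.53
ee_pos: [490.0, -271.4, 170.0]
ee_rot: [179.9, -0.1, -0.0]
force: [-0.8, -0.3, 0.3]
gripper_width: 54.3
gripper_force: 0.0
```

>>> move_arm([
  {"tx": 0,"ty": 0,"tz": 0,"wx": 0,"wy": 0,"wz": 0},
  {"tx": 0,"ty": 0,"tz": 0,"wx": 0,"wy": 0,"wz": 0},
  {"tx": 0,"ty": 0,"tz": 0,"wx": 0,"wy": 0,"wz": 0},
  {"tx": 0,"ty": 0,"tz": 0,"wx": 0,"wy": 0,"wz": 0},
  {"tx": 0,"ty": 0,"tz": 0,"wx": 0,"wy": 0,"wz": 0},
  {"tx": 0,"ty": 0,"tz": 0,"wx": 0,"wy": 0,"wz": 0},
], gripper=0.5, force=8)

```text
time_s: 5.03
ee_pos: [489.4, -270.6, 168.7]
ee_rot: [180.0, -0.0, 0.0]
force: [-0.4, -0.7, 0.5]
gripper_width: 14.1
gripper_force: 0.5
```

>>> move_arm([
  {"tx": 0,"ty": 0,"tz": 0,"wx": 0,"wy": 0,"wz": 0},
  {"tx": 0,"ty": 0,"tz": 0,"wx": 0,"wy": 0,"wz": 0},
  {"tx": 0,"ty": 0,"tz": 0,"wx": 0,"wy": 0,"wz": 0},
], force=35)

```text
time_s: 5.28
ee_pos: [489.4, -270.6, 168.6]
ee_rot: [180.0, -0.0, 0.0]
force: [-0.7, 0.6, 1.2]
gripper_width: 13.9
gripper_force: 35.0
```

>>> move_arm([
  {"tx": 0,"ty": 0,"tz": -0.5,"wx": 0,"wy": 0,"wz": 0},
  {"tx": 0,"ty": 0,"tz": -1.5,"wx": 0,"wy": 0,"wz": 0},
  {"tx": 0,"ty": 0,"tz": -2,"wx": 0,"wy": 0,"wz": 0},
  {"tx": 0,"ty": 0,"tz": -2,"wx": 0,"wy": 0,"wz": 0},
  {"tx": 0,"ty": 0,"tz": -2,"wx": 0,"wy": 0,"wz": 0},
  {"tx": 0,"ty": 0,"tz": -2,"wx": 0,"wy": 0,"wz": 0},
  {"tx": 0,"ty": 0,"tz": -2,"wx": 0,"wy": 0,"wz": 0},
  {"tx": 0,"ty": 0,"tz": -2,"wx": 0,"wy": 0,"wz": 0},
  {"tx": 0,"ty": 0,"tz": -1,"wx": 0,"wy": 0,"wz": 0},
  {"tx": 0,"ty": 0,"tz": 0,"wx": 0,"wy": 0,"wz": 0},
  {"tx": 0,"ty": 0,"tz": 0,"wx": 0,"wy": 0,"wz": 0},
])

```text
time_s: 6.2
ee_pos: [489.2, -270.5, 318.1]
ee_rot: [-180.0, 0.0, 0.0]
force: [0.0, 0.1, -1.0]
gripper_width: 14.0
gripper_force: 35.0
```

```bash
python3 - <<'E'
from h import *
s=env.state();print(s['time_s'],s['ee_pos'],s['ee_rot'],s['force'],s['gripper_width'],s['gripper_force'])
S=snap('scene','s1')
# brush predicted in scene picture: flange underside at TCP z-26
p=s['ee_pos'];print(proj(S,[[p[0]-1,p[1],p[2]-26-k] for k in(-70,0,66,108,124)]))
c=proj(S,[p[0],p[1],p[2]-90])[0].astype(int);im=cv2.imread('pics/s1.png')[c[1]-50:c[1]+50,c[0]-50:c[0]+50]
cv2.imwrite('pics/crop3.png',cv2.resize(im,(600,600),interpolation=cv2.INTER_CUBIC));print(c-50)
E
```

```text
6.2 [ 489.23065019 -270.4722674   318.08448887] [-1.79995972e+02  1.39260841e-02  1.99300365e-03] [ 0.00758653  0.08233129 -1.04529269] 13.98253366893043 34.99967873096466
[[414.44986124 110.60328769]
 [411.12481398 135.33623814]
 [408.23337535 156.84384474]
 [406.50424805 169.70574311]
 [405.86666157 174.44835087]]
[358 106]
```

View pics/crop3.png

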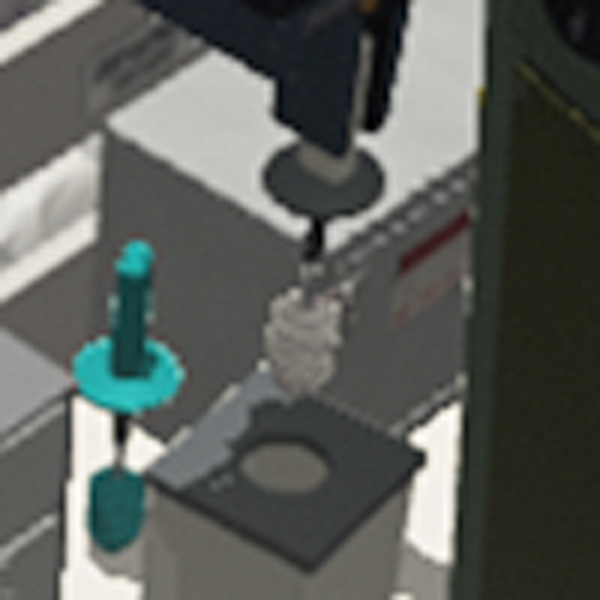

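The picture shows the white brush hanging clear of the empty hole (crop 285,467), straight in the grip, with its end near (305,393), so L is about 114. Now travelling to the measure.

>>> move_arm([
  {"tx": -0.67,"ty": -4.1,"tz": 0,"wx": 0,"wy": 0,"wz": 0},
  {"tx": -0.67,"ty": -4.1,"tz": 0,"wx": 0,"wy": 0,"wz": 0},
  {"tx": -0.67,"ty": -4.1,"tz": 0,"wx": 0,"wy": 0,"wz": 0},
  {"tx": -0.67,"ty": -4.1,"tz": 0,"wx": 0,"wy": 0,"wz": 0},
  {"tx": -0.67,"ty": -4.1,"tz": 0,"wx": 0,"wy": 0,"wz": 0},
  {"tx": -0.67,"ty": -4.1,"tz": 0,"wx": 0,"wy": 0,"wz": 0},
  {"tx": -0.67,"ty": -4.1,"tz": 0,"wx": 0,"wy": 0,"wz": 0},
  {"tx": -0.67,"ty": -4.1,"tz": 0,"wx": 0,"wy": 0,"wz": 0},
  {"tx": -0.67,"ty": -4.1,"tz": 0,"wx": 0,"wy": 0,"wz": 0},
  {"tx": -0.67,"ty": -4.1,"tz": 0,"wx": 0,"wy": 0,"wz": 0},
  {"tx": -0.67,"ty": -4.1,"tz": 0,"wx": 0,"wy": 0,"wz": 0},
  {"tx": -0.67,"ty": -4.1,"tz": 0,"wx": 0,"wy": 0,"wz": 0},
])

```text
time_s: 7.25
ee_pos: [407.4, 223.0, 316.9]
ee_rot: [179.9, 0.1, 0.0]
force: [1.3, -0.5, -0.7]
gripper_width: 13.8
gripper_force: 35.0
```

>>> move_arm([
  {"tx": 0,"ty": 0,"tz": 0,"wx": 0,"wy": 0,"wz": -0.075},
  {"tx": 0,"ty": 0,"tz": 0,"wx": 0,"wy": 0.08,"wz": 0},
  {"tx": 0,"ty": 0,"tz": 0,"wx": 0,"wy": 0.08,"wz": 0},
  {"tx": 0,"ty": 0,"tz": 0,"wx": 0,"wy": 0.08,"wz": 0},
  {"tx": 0,"ty": 0,"tz": 0,"wx": 0,"wy": 0.08,"wz": 0},
  {"tx": 0,"ty": 0,"tz": 0,"wx": 0,"wy": 0,"wz": 0},
  {"tx": 0,"ty": 0,"tz": 0,"wx": 0,"wy": 0,"wz": 0},
  {"tx": 0,"ty": 0,"tz": 0,"wx": 0,"wy": 0,"wz": 0},
])

```text
time_s: 7.92
ee_pos: [409.1, 221.5, 317.9]
ee_rot: [180.0, -18.2, 4.3]
force: [0.3, -0.9, -0.7]
gripper_width: 13.7
gripper_force: 35.0
```

```bash
cat > m.py <<'E'
from h import *
from scipy.spatial.transform import Rotation as Ro
g=np.radians(4.3);a=np.array([-np.sin(.32)*np.cos(g),-np.sin(.32)*np.sin(g),np.cos(.32)])
mouth=np.array([461.7,226.5,120.0]);floor=mouth-95*a
def rep():
    s=env.state();R=Ro.from_euler('xyz',s['ee_rot'],degrees=True).as_matrix();p=s['ee_pos']
    e=p-R[:,0]*1.0; d=e-floor; h=d@a; lat=d-h*a
    print('t',s['time_s'],'p',p.round(1),'rot',s['ee_rot'].round(2),'h',h.round(1),'corr tool xy mm',(-R.T@lat).round(2),'axis err deg',np.degrees(R.T@np.cross(R[:,2],-a)).round(2),'F',s['force'].round(2),'Fa',round(float(s['force']@a),2),'gw',s['gripper_width'].round(2))
E
python3 -c "
from m import *
rep()"
```

```text
Traceback (most recent call last):
  File "m.py", line 8, in rep
    print('t',s['time_s'],'p',p.round(1),'rot',s['ee_rot'].round(2),'h',h.round(1),'corr tool xy mm',(-R.T@lat).round(2),'axis err deg',np.degrees(R.T@np.cross(R[:,2],-a)).round(2),'F',s['force'].round(2),'Fa',round(float(s['force']@a),2),'gw',s['gripper_width'].round(2))
                                                                                                                                                                                                                                                    ^^^^^^^^^^^^^^^^^^^^^^^^
AttributeError: 'float' object has no attribute 'round'
```

```bash
sed -i "s/s\['gripper_width'\].round(2)/round(s['gripper_width'],2)/" m.py
python3 - <<'E'
from m import *
rep()
w=snap('wrist','w5');S=snap('scene','s2')
s=env.state();R=Ro.from_euler('xyz',s['ee_rot'],degrees=True).as_matrix()
P=[mouth,s['ee_pos']+R[:,2]*-26,s['ee_pos']+R[:,2]*(114-26.6)]
print(proj(w,P),proj(S,P))
im=cv2.imread('pics/s2.png')[215:365,190:340];b=cv2.imread('pics/w5.png')[100:350,200:400]
cv2.imwrite('pics/crop4.png',np.hstack([cv2.resize(im,(440,440)),cv2.resize(b,(352,440))]))
E
```

```text
t 7.9167 p [409.1 221.5 317.9] rot [179.97 -18.22   4.31] h 299.5 corr tool xy mm [-11.14  -1.06   0.02] axis err deg [0.03 0.12 0.  ] F [ 0.33 -0.85 -0.72] Fa -0.77 gw 13.71
[[323.120584   216.98904589]
 [325.44292842 325.22874709]
 [324.75484352 240.11486356]] [[263.44359479 305.1007588 ]
 [274.59011188 253.90362821]
 [266.66591312 279.08206957]]
```

View pics/crop4.png

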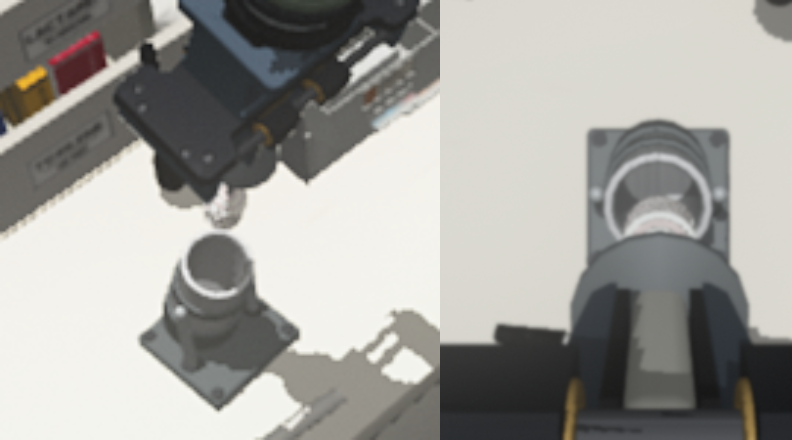

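The brush is aligned over the mouth: squared up in the wrist view, needing about 11 mm of correction along tool x. Correcting, then going in to just above the earliest possible contact.

>>> move_arm([
  {"tx": -1.11,"ty": -0.1,"tz": 0,"wx": 0,"wy": 0,"wz": 0},
  {"tx": 0,"ty": 0,"tz": 2,"wx": 0,"wy": 0,"wz": 0},
  {"tx": 0,"ty": 0,"tz": 2,"wx": 0,"wy": 0,"wz": 0},
  {"tx": 0,"ty": 0,"tz": 1.5,"wx": 0,"wy": 0,"wz": 0},
  {"tx": 0,"ty": 0,"tz": 1,"wx": 0,"wy": 0,"wz": 0},
  {"tx": 0,"ty": 0,"tz": 1,"wx": 0,"wy": 0,"wz": 0},
  {"tx": 0,"ty": 0,"tz": 1,"wx": 0,"wy": 0,"wz": 0},
  {"tx": 0,"ty": 0,"tz": 0,"wx": 0,"wy": 0,"wz": 0},
  {"tx": 0,"ty": 0,"tz": 0,"wx": 0,"wy": 0,"wz": 0},
])

```text
time_s: 8.77
ee_pos: [424.7, 223.4, 233.6]
ee_rot: [179.9, -18.2, 4.3]
force: [0.7, -0.0, -1.1]
gripper_width: 14.0
gripper_force: 35.0
```

```bash
python3 -c "
from m import *
rep()"
```

```text
t 8.7667 p [424.7 223.4 233.6] rot [179.95 -18.22   4.28] h 214.5 corr tool xy mm [ 0.51 -0.35 -0.  ] axis err deg [ 0.06  0.11 -0.  ] F [ 0.69 -0.02 -1.08] Fa -1.24 gw 13.97
```

>>> move_arm([
  {"tx": 0.05,"ty": 0,"tz": 1,"wx": 0,"wy": 0,"wz": 0},
  {"tx": 0,"ty": 0,"tz": 1,"wx": 0,"wy": 0,"wz": 0},
  {"tx": 0,"ty": 0,"tz": 1,"wx": 0,"wy": 0,"wz": 0},
  {"tx": 0,"ty": 0,"tz": 1,"wx": 0,"wy": 0,"wz": 0},
  {"tx": 0,"ty": 0,"tz": 0.7,"wx": 0,"wy": 0,"wz": 0},
  {"tx": 0,"ty": 0,"tz": 0,"wx": 0,"wy": 0,"wz": 0},
  {"tx": 0,"ty": 0,"tz": 0,"wx": 0,"wy": 0,"wz": 0},
  {"tx": 0,"ty": 0,"tz": 0,"wx": 0,"wy": 0,"wz": 0},
])

```text
time_s: 9.43
ee_pos: [440.6, 225.0, 190.3]
ee_rot: [-180.0, -18.4, 4.3]
force: [0.2, -0.1, 0.0]
gripper_width: 14.1
gripper_force: 35.0
```

```bash
python3 -c "
from m import *
rep()"
```

```text
t 9.4333 p [440.6 225.  190.3] rot [-179.98  -18.39    4.29] h 168.4 corr tool xy mm [-1.02  0.06 -0.  ] axis err deg [-0.02 -0.06 -0.  ] F [ 0.17 -0.08  0.04] Fa -0.01 gw 14.14
```

>>> move_arm([
  {"tx": 0,"ty": 0,"tz": 0.3,"wx": 0,"wy": 0,"wz": 0},
  {"tx": 0,"ty": 0,"tz": 0.3,"wx": 0,"wy": 0,"wz": 0},
  {"tx": 0,"ty": 0,"tz": 0.3,"wx": 0,"wy": 0,"wz": 0},
  {"tx": 0,"ty": 0,"tz": 0.3,"wx": 0,"wy": 0,"wz": 0},
  {"tx": 0,"ty": 0,"tz": 0,"wx": 0,"wy": 0,"wz": 0},
  {"tx": 0,"ty": 0,"tz": 0,"wx": 0,"wy": 0,"wz": 0},
  {"tx": 0,"ty": 0,"tz": 0,"wx": 0,"wy": 0,"wz": 0},
])

```text
time_s: 10.02
ee_pos: [444.1, 225.1, 178.4]
ee_rot: [180.0, -18.3, 4.3]
force: [-1.3, 0.3, -1.4]
gripper_width: 13.9
gripper_force: 35.0
```

```bash
python3 -c "
from m import *
rep()"
```

```text
t 10.0167 p [444.1 225.1 178.4] rot [179.99 -18.34   4.3 ] h 156.0 corr tool xy mm [-0.59 -0.1  -0.  ] axis err deg [ 0.01 -0.    0.  ] F [-1.26  0.28 -1.44] Fa -0.98 gw 13.87
```

>>> move_arm([
  {"tx": 0,"ty": 0,"tz": 0.15,"wx": 0,"wy": 0,"wz": 0},
  {"tx": 0,"ty": 0,"tz": 0.15,"wx": 0,"wy": 0,"wz": 0},
  {"tx": 0,"ty": 0,"tz": 0,"wx": 0,"wy": 0,"wz": 0},
  {"tx": 0,"ty": 0,"tz": 0,"wx": 0,"wy": 0,"wz": 0},
  {"tx": 0,"ty": 0,"tz": 0,"wx": 0,"wy": 0,"wz": 0},
])

```text
time_s: 10.43
ee_pos: [445.0, 225.1, 175.6]
ee_rot: [180.0, -18.3, 4.3]
force: [-0.3, -0.3, -0.4]
gripper_width: 13.8
gripper_force: 35.0
```

```bash
python3 -c "
from m import *
rep()"
```

```text
t 10.4333 p [445.  225.1 175.6] rot [179.99 -18.34   4.3 ] h 153.0 corr tool xy mm [-0.55 -0.11 -0.  ] axis err deg [ 0.01 -0.    0.  ] F [-0.26 -0.32 -0.39] Fa -0.28 gw 13.84
```

>>> move_arm([
  {"tx": 0,"ty": 0,"tz": 0.15,"wx": 0,"wy": 0,"wz": 0},
  {"tx": 0,"ty": 0,"tz": 0.15,"wx": 0,"wy": 0,"wz": 0},
  {"tx": 0,"ty": 0,"tz": 0,"wx": 0,"wy": 0,"wz": 0},
  {"tx": 0,"ty": 0,"tz": 0,"wx": 0,"wy": 0,"wz": 0},
  {"tx": 0,"ty": 0,"tz": 0,"wx": 0,"wy": 0,"wz": 0},
])

```text
time_s: 10.85
ee_pos: [445.9, 225.2, 172.7]
ee_rot: [180.0, -18.3, 4.3]
force: [0.1, -0.7, -0.8]
gripper_width: 13.7
gripper_force: 35.0
```

```bash
python3 -c "
from m import *
rep()"
```

```text
t 10.85 p [445.9 225.2 172.7] rot [179.99 -18.33   4.3 ] h 150.0 corr tool xy mm [-0.53 -0.11 -0.  ] axis err deg [0.01 0.   0.  ] F [ 0.06 -0.73 -0.78] Fa -0.75 gw 13.66
```

>>> move_arm([
  {"tx": 0,"ty": 0,"tz": 0.15,"wx": 0,"wy": 0,"wz": 0},
  {"tx": 0,"ty": 0,"tz": 0.15,"wx": 0,"wy": 0,"wz": 0},
  {"tx": 0,"ty": 0,"tz": 0,"wx": 0,"wy": 0,"wz": 0},
  {"tx": 0,"ty": 0,"tz": 0,"wx": 0,"wy": 0,"wz": 0},
  {"tx": 0,"ty": 0,"tz": 0,"wx": 0,"wy": 0,"wz": 0},
])

```text
time_s: 11.27
ee_pos: [446.9, 225.3, 169.8]
ee_rot: [180.0, -18.3, 4.3]
force: [0.0, -0.3, -0.8]
gripper_width: 13.5
gripper_force: 35.0
```

```bash
python3 -c "
from m import *
rep()"
```

```text
t 11.2667 p [446.9 225.3 169.8] rot [180.   -18.33   4.3 ] h 147.0 corr tool xy mm [-0.55 -0.11 -0.  ] axis err deg [ 0.01 -0.    0.  ] F [ 0.   -0.34 -0.84] Fa -0.79 gw 13.47
```

>>> move_arm([
  {"tx": 0,"ty": 0,"tz": 0.15,"wx": 0,"wy": 0,"wz": 0},
  {"tx": 0,"ty": 0,"tz": 0.15,"wx": 0,"wy": 0,"wz": 0},
  {"tx": 0,"ty": 0,"tz": 0,"wx": 0,"wy": 0,"wz": 0},
  {"tx": 0,"ty": 0,"tz": 0,"wx": 0,"wy": 0,"wz": 0},
  {"tx": 0,"ty": 0,"tz": 0,"wx": 0,"wy": 0,"wz": 0},
])

```text
time_s: 11.68
ee_pos: [447.8, 225.3, 167.0]
ee_rot: [180.0, -18.3, 4.3]
force: [0.1, 1.0, -1.4]
gripper_width: 13.9
gripper_force: 35.0
```

```bash
python3 -c "
from m import *
rep()"
```

```text
t 11.6833 p [447.8 225.3 167. ] rot [179.99 -18.33   4.3 ] h 144.0 corr tool xy mm [-0.54 -0.11 -0.  ] axis err deg [0.01 0.   0.  ] F [ 0.1   0.98 -1.35] Fa -1.34 gw 13.91
```

>>> move_arm([
  {"tx": 0,"ty": 0,"tz": 0.15,"wx": 0,"wy": 0,"wz": 0},
  {"tx": 0,"ty": 0,"tz": 0.15,"wx": 0,"wy": 0,"wz": 0},
  {"tx": 0,"ty": 0,"tz": 0,"wx": 0,"wy": 0,"wz": 0},
  {"tx": 0,"ty": 0,"tz": 0,"wx": 0,"wy": 0,"wz": 0},
  {"tx": 0,"ty": 0,"tz": 0,"wx": 0,"wy": 0,"wz": 0},
])

```text
time_s: 12.1
ee_pos: [448.8, 225.4, 164.2]
ee_rot: [180.0, -18.3, 4.3]
force: [-0.0, 0.4, -0.4]
gripper_width: 14.1
gripper_force: 35.0
```

```bash
python3 -c "
from m import *
rep()"
```

```text
t 12.1 p [448.8 225.4 164.2] rot [180.   -18.34   4.3 ] h 141.0 corr tool xy mm [-0.62 -0.08 -0.  ] axis err deg [ 0.   -0.01  0.  ] F [-0.01  0.42 -0.39] Fa -0.38 gw 14.09
```

>>> move_arm([
  {"tx": 0,"ty": 0,"tz": 0.1,"wx": 0,"wy": 0,"wz": 0},
  {"tx": 0,"ty": 0,"tz": 0.1,"wx": 0,"wy": 0,"wz": 0},
  {"tx": 0,"ty": 0,"tz": 0,"wx": 0,"wy": 0,"wz": 0},
  {"tx": 0,"ty": 0,"tz": 0,"wx": 0,"wy": 0,"wz": 0},
  {"tx": 0,"ty": 0,"tz": 0,"wx": 0,"wy": 0,"wz": 0},
])

```text
time_s: 12.52
ee_pos: [449.4, 225.5, 162.4]
ee_rot: [-180.0, -18.4, 4.3]
force: [-1.0, 0.1, 1.6]
gripper_width: 13.5
gripper_force: 35.0
```

```bash
python3 -c "
from m import *
rep()"
```

```text
t 12.5167 p [449.4 225.5 162.4] rot [-180.    -18.35    4.3 ] h 139.1 corr tool xy mm [-0.67 -0.07 -0.  ] axis err deg [-0.   -0.02 -0.  ] F [-1.01  0.07  1.63] Fa 1.86 gw 13.5
```

>>> move_arm([
  {"tx": 0,"ty": 0,"tz": 0.1,"wx": 0,"wy": 0,"wz": 0},
  {"tx": 0,"ty": 0,"tz": 0,"wx": 0,"wy": 0,"wz": 0},
  {"tx": 0,"ty": 0,"tz": 0,"wx": 0,"wy": 0,"wz": 0},
  {"tx": 0,"ty": 0,"tz": 0,"wx": 0,"wy": 0,"wz": 0},
])

```text
time_s: 12.85
ee_pos: [449.8, 225.5, 161.5]
ee_rot: [-180.0, -18.4, 4.3]
force: [-1.4, -0.4, 2.4]
gripper_width: 14.0
gripper_force: 35.0
```

```bash
python3 -c "
from m import *
rep()"
```

```text
t 12.85 p [449.8 225.5 161.5] rot [-179.99  -18.35    4.3 ] h 138.1 corr tool xy mm [-0.68 -0.06 -0.  ] axis err deg [-0.   -0.02  0.  ] F [-1.42 -0.4   2.45] Fa 2.78 gw 14.01
```

First press felt (about 3.5 N; contact at h≈141.4). Drawing up 58 mm (compression 3.3 + 53 + margin), then pressing again.

>>> move_arm([
  {"tx": 0,"ty": 0,"tz": -0.6,"wx": 0,"wy": 0,"wz": 0},
  {"tx": 0,"ty": 0,"tz": -0.8,"wx": 0,"wy": 0,"wz": 0},
  {"tx": 0,"ty": 0,"tz": -0.8,"wx": 0,"wy": 0,"wz": 0},
  {"tx": 0,"ty": 0,"tz": -0.8,"wx": 0,"wy": 0,"wz": 0},
  {"tx": 0,"ty": 0,"tz": -0.8,"wx": 0,"wy": 0,"wz": 0},
  {"tx": 0,"ty": 0,"tz": -0.8,"wx": 0,"wy": 0,"wz": 0},
  {"tx": 0,"ty": 0,"tz": -0.8,"wx": 0,"wy": 0,"wz": 0},
  {"tx": 0,"ty": 0,"tz": -0.4,"wx": 0,"wy": 0,"wz": 0},
  {"tx": 0,"ty": 0,"tz": 0,"wx": 0,"wy": 0,"wz": 0},
  {"tx": 0,"ty": 0,"tz": 0,"wx": 0,"wy": 0,"wz": 0},
  {"tx": 0,"ty": 0,"tz": 0,"wx": 0,"wy": 0,"wz": 0},
  {"tx": 0,"ty": 0,"tz": 0,"wx": 0,"wy": 0,"wz": 0},
])

```text
time_s: 13.85
ee_pos: [431.3, 224.0, 215.8]
ee_rot: [180.0, -18.3, 4.3]
force: [-0.4, -1.3, -1.8]
gripper_width: 13.8
gripper_force: 35.0
```

```bash
python3 - <<'E'
from m import *
rep()
snap('scene','s3');w=snap('wrist','w6')
im=cv2.imread('pics/s3.png')[250:350,210:310];b=cv2.imread('pics/w6.png')[80:330,200:400]
cv2.imwrite('pics/crop5.png',np.hstack([cv2.resize(im,(440,440)),cv2.resize(b,(352,440))]))
E
```

```text
t 13.85 p [431.3 224.  215.8] rot [179.96 -18.28   4.3 ] h 195.5 corr tool xy mm [-0.16 -0.24  0.  ] axis err deg [0.03 0.06 0.  ] F [-0.44 -1.27 -1.85] Fa -1.59 gw 13.76
```

View pics/crop5.png

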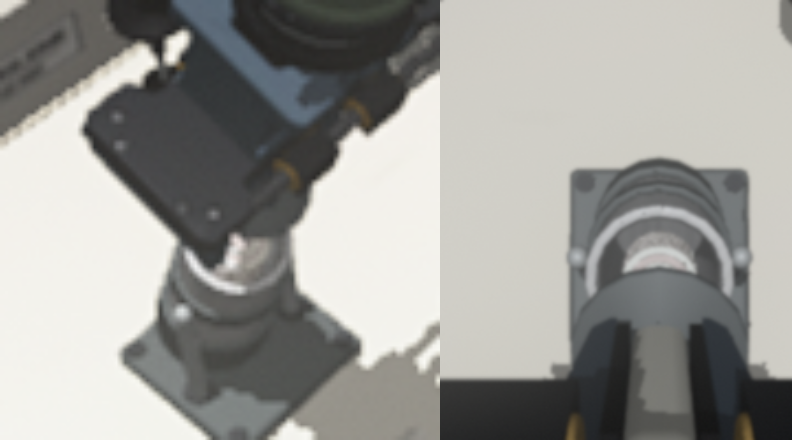

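The picture shows the brush in the measure with its bristles up at the rim (scene crop 240,255). I'll add 1.5 mm of margin, then do the second press.

>>> move_arm([
  {"tx": 0,"ty": 0,"tz": -0.15,"wx": 0,"wy": 0,"wz": 0},
  {"tx": 0,"ty": 0,"tz": 0,"wx": 0,"wy": 0,"wz": 0},
  {"tx": 0,"ty": 0,"tz": 0,"wx": 0,"wy": 0,"wz": 0},
  {"tx": 0,"ty": 0,"tz": 1,"wx": 0,"wy": 0,"wz": 0},
  {"tx": 0,"ty": 0,"tz": 1,"wx": 0,"wy": 0,"wz": 0},
  {"tx": 0,"ty": 0,"tz": 1,"wx": 0,"wy": 0,"wz": 0},
  {"tx": 0,"ty": 0,"tz": 1,"wx": 0,"wy": 0,"wz": 0},
  {"tx": 0,"ty": 0,"tz": 0.7,"wx": 0,"wy": 0,"wz": 0},
  {"tx": 0,"ty": 0,"tz": 0.4,"wx": 0,"wy": 0,"wz": 0},
  {"tx": 0,"ty": 0,"tz": 0.2,"wx": 0,"wy": 0,"wz": 0},
  {"tx": 0,"ty": 0,"tz": 0,"wx": 0,"wy": 0,"wz": 0},
  {"tx": 0,"ty": 0,"tz": 0,"wx": 0,"wy": 0,"wz": 0},
])

```text
time_s: 14.95
ee_pos: [447.8, 225.4, 167.8]
ee_rot: [-180.0, -18.4, 4.3]
force: [0.8, -0.0, 0.2]
gripper_width: 13.9
gripper_force: 35.0
```

>>> move_arm([
  {"tx": 0,"ty": 0,"tz": 0.2,"wx": 0,"wy": 0,"wz": 0},
  {"tx": 0,"ty": 0,"tz": 0.2,"wx": 0,"wy": 0,"wz": 0},
  {"tx": 0,"ty": 0,"tz": 0.15,"wx": 0,"wy": 0,"wz": 0},
  {"tx": 0,"ty": 0,"tz": 0,"wx": 0,"wy": 0,"wz": 0},
  {"tx": 0,"ty": 0,"tz": 0,"wx": 0,"wy": 0,"wz": 0},
  {"tx": 0,"ty": 0,"tz": 0,"wx": 0,"wy": 0,"wz": 0},
  {"tx": 0,"ty": 0,"tz": 0,"wx": 0,"wy": 0,"wz": 0},
])

```text
time_s: 15.53
ee_pos: [449.7, 225.7, 162.6]
ee_rot: [-180.0, -18.4, 4.3]
force: [0.0, 0.4, 1.4]
gripper_width: 13.8
gripper_force: 35.0
```

```bash
python3 -c "
from m import *
rep()"
```

```text
t 15.5333 p [449.7 225.7 162.6] rot [-179.98  -18.39    4.29] h 139.3 corr tool xy mm [-0.97  0.07 -0.  ] axis err deg [-0.02 -0.06  0.  ] F [0.01 0.44 1.39] Fa 1.31 gw 13.79
```

>>> move_arm([
  {"tx": 0,"ty": 0,"tz": 0.12,"wx": 0,"wy": 0,"wz": 0},
  {"tx": 0,"ty": 0,"tz": 0,"wx": 0,"wy": 0,"wz": 0},
  {"tx": 0,"ty": 0,"tz": 0,"wx": 0,"wy": 0,"wz": 0},
  {"tx": 0,"ty": 0,"tz": 0,"wx": 0,"wy": 0,"wz": 0},
])

```text
time_s: 15.87
ee_pos: [450.0, 225.7, 161.4]
ee_rot: [-180.0, -18.4, 4.3]
force: [-0.3, 0.0, 2.4]
gripper_width: 13.8
gripper_force: 35.0
```

```bash
python3 -c "
from m import *
rep()"
```

```text
t 15.8667 p [450.  225.7 161.4] rot [-179.98  -18.38    4.3 ] h 138.0 corr tool xy mm [-0.91  0.04 -0.  ] axis err deg [-0.02 -0.05  0.  ] F [-0.33  0.05  2.36] Fa 2.34 gw 13.77
```

>>> move_arm([
  {"tx": 0,"ty": 0,"tz": -0.7,"wx": 0,"wy": 0,"wz": 0},
  {"tx": 0,"ty": 0,"tz": -0.8,"wx": 0,"wy": 0,"wz": 0},
  {"tx": 0,"ty": 0,"tz": -0.8,"wx": 0,"wy": 0,"wz": 0},
  {"tx": 0,"ty": 0,"tz": -0.8,"wx": 0,"wy": 0,"wz": 0},
  {"tx": 0,"ty": 0,"tz": -0.8,"wx": 0,"wy": 0,"wz": 0},
  {"tx": 0,"ty": 0,"tz": -0.8,"wx": 0,"wy": 0,"wz": 0},
  {"tx": 0,"ty": 0,"tz": -0.8,"wx": 0,"wy": 0,"wz": 0},
  {"tx": 0,"ty": 0,"tz": -0.45,"wx": 0,"wy": 0,"wz": 0},
  {"tx": 0,"ty": 0,"tz": 0,"wx": 0,"wy": 0,"wz": 0},
  {"tx": 0,"ty": 0,"tz": 0,"wx": 0,"wy": 0,"wz": 0},
  {"tx": 0,"ty": 0,"tz": 0,"wx": 0,"wy": 0,"wz": 0},
  {"tx": 0,"ty": 0,"tz": 0,"wx": 0,"wy": 0,"wz": 0},
])

```text
time_s: 16.87
ee_pos: [430.9, 223.9, 217.0]
ee_rot: [180.0, -18.3, 4.3]
force: [-0.0, 0.5, -1.7]
gripper_width: 13.6
gripper_force: 35.0
```

```bash
python3 -c "
from m import *
rep()"
```

```text
t 16.8667 p [430.9 223.9 217. ] rot [179.96 -18.28   4.3 ] h 196.8 corr tool xy mm [-0.15 -0.27 -0.  ] axis err deg [ 0.04  0.06 -0.  ] F [-0.04  0.52 -1.66] Fa -1.57 gw 13.61
```

Third press: down 58.7 mm to h≈138.

>>> move_arm([
  {"tx": 0,"ty": 0,"tz": 1,"wx": 0,"wy": 0,"wz": 0},
  {"tx": 0,"ty": 0,"tz": 1,"wx": 0,"wy": 0,"wz": 0},
  {"tx": 0,"ty": 0,"tz": 1,"wx": 0,"wy": 0,"wz": 0},
  {"tx": 0,"ty": 0,"tz": 1,"wx": 0,"wy": 0,"wz": 0},
  {"tx": 0,"ty": 0,"tz": 0.7,"wx": 0,"wy": 0,"wz": 0},
  {"tx": 0,"ty": 0,"tz": 0.4,"wx": 0,"wy": 0,"wz": 0},
  {"tx": 0,"ty": 0,"tz": 0.2,"wx": 0,"wy": 0,"wz": 0},
  {"tx": 0,"ty": 0,"tz": 0.2,"wx": 0,"wy": 0,"wz": 0},
  {"tx": 0,"ty": 0,"tz": 0.2,"wx": 0,"wy": 0,"wz": 0},
  {"tx": 0,"ty": 0,"tz": 0,"wx": 0,"wy": 0,"wz": 0},
  {"tx": 0,"ty": 0,"tz": 0,"wx": 0,"wy": 0,"wz": 0},
])

```text
time_s: 17.78
ee_pos: [449.1, 225.5, 163.9]
ee_rot: [-180.0, -18.4, 4.3]
force: [-0.5, 0.7, -1.2]
gripper_width: 14.0
gripper_force: 35.0
```

```bash
python3 -c "
from m import *
rep()"
```

```text
t 17.7833 p [449.1 225.5 163.9] rot [-179.99  -18.37    4.29] h 140.6 corr tool xy mm [-0.78 -0.03 -0.  ] axis err deg [-0.01 -0.03  0.  ] F [-0.46  0.65 -1.23] Fa -1.03 gw 13.95
```

>>> move_arm([
  {"tx": 0,"ty": 0,"tz": 0.1,"wx": 0,"wy": 0,"wz": 0},
  {"tx": 0,"ty": 0,"tz": 0,"wx": 0,"wy": 0,"wz": 0},
  {"tx": 0,"ty": 0,"tz": 0,"wx": 0,"wy": 0,"wz": 0},
  {"tx": 0,"ty": 0,"tz": 0,"wx": 0,"wy": 0,"wz": 0},
  {"tx": 0,"ty": 0,"tz": 0,"wx": 0,"wy": 0,"wz": 0},
])

```text
time_s: 18.2
ee_pos: [449.4, 225.5, 162.8]
ee_rot: [-180.0, -18.4, 4.3]
force: [-0.6, 0.4, 1.0]
gripper_width: 13.7
gripper_force: 35.0
```

```bash
python3 -c "
from m import *
rep()"
```

```text
t 18.2 p [449.4 225.5 162.8] rot [-179.99  -18.36    4.3 ] h 139.5 corr tool xy mm [-0.74 -0.03 -0.  ] axis err deg [-0.01 -0.03  0.  ] F [-0.6   0.4   0.97] Fa 1.1 gw 13.66
```

>>> move_arm([
  {"tx": 0,"ty": 0,"tz": 0.15,"wx": 0,"wy": 0,"wz": 0},
  {"tx": 0,"ty": 0,"tz": 0,"wx": 0,"wy": 0,"wz": 0},
  {"tx": 0,"ty": 0,"tz": 0,"wx": 0,"wy": 0,"wz": 0},
  {"tx": 0,"ty": 0,"tz": 0,"wx": 0,"wy": 0,"wz": 0},
  {"tx": 0,"ty": 0,"tz": 0,"wx": 0,"wy": 0,"wz": 0},
])

```text
time_s: 18.62
ee_pos: [449.9, 225.6, 161.3]
ee_rot: [-180.0, -18.4, 4.3]
force: [-1.5, 0.1, 2.8]
gripper_width: 14.0
gripper_force: 35.0
```

```bash
python3 -c "
from m import *
rep()"
```

```text
t 18.6167 p [449.9 225.6 161.3] rot [-179.99  -18.36    4.3 ] h 137.9 corr tool xy mm [-0.75 -0.03 -0.  ] axis err deg [-0.01 -0.03 -0.  ] F [-1.46  0.09  2.79] Fa 3.1 gw 14.01
```

>>> move_arm([
  {"tx": 0,"ty": 0,"tz": -0.7,"wx": 0,"wy": 0,"wz": 0},
  {"tx": 0,"ty": 0,"tz": -1.2,"wx": 0,"wy": 0,"wz": 0},
  {"tx": 0,"ty": 0,"tz": -1.2,"wx": 0,"wy": 0,"wz": 0},
  {"tx": 0,"ty": 0,"tz": -1.2,"wx": 0,"wy": 0,"wz": 0},
  {"tx": 0,"ty": 0,"tz": -1.2,"wx": 0,"wy": 0,"wz": 0},
  {"tx": 0,"ty": 0,"tz": -1.5,"wx": 0,"wy": 0,"wz": 0},
  {"tx": 0,"ty": 0,"tz": -1.5,"wx": 0,"wy": 0,"wz": 0},
  {"tx": 0,"ty": 0,"tz": -1.5,"wx": 0,"wy": 0,"wz": 0},
  {"tx": 0,"ty": 0,"tz": -1.5,"wx": 0,"wy": 0,"wz": 0},
  {"tx": 0,"ty": 0,"tz": -2,"wx": 0,"wy": 0,"wz": 0},
  {"tx": 0,"ty": 0,"tz": -2,"wx": 0,"wy": 0,"wz": 0},
  {"tx": 0,"ty": 0,"tz": -1,"wx": 0,"wy": 0,"wz": 0},
])

```text
time_s: 19.62
ee_pos: [397.8, 221.8, 320.1]
ee_rot: [-179.9, -18.5, 4.3]
force: [0.7, 0.1, -0.7]
gripper_width: 13.8
gripper_force: 35.0
```

>>> move_arm([
  {"tx": 0,"ty": 0,"tz": 0,"wx": 0,"wy": 0,"wz": 0},
  {"tx": 0,"ty": 0,"tz": 0,"wx": 0,"wy": -0.08,"wz": 0},
  {"tx": 0,"ty": 0,"tz": 0,"wx": 0,"wy": -0.08,"wz": 0},
  {"tx": 0,"ty": 0,"tz": 0,"wx": 0,"wy": -0.08,"wz": 0},
  {"tx": 0,"ty": 0,"tz": 0,"wx": 0,"wy": -0.08,"wz": 0},
  {"tx": 0,"ty": 0,"tz": 0,"wx": 0,"wy": 0,"wz": 0.075},
  {"tx": 0,"ty": 0,"tz": 0,"wx": 0,"wy": 0,"wz": 0},
  {"tx": 0,"ty": 0,"tz": 0,"wx": 0,"wy": 0,"wz": 0},
])

```text
time_s: 20.28
ee_pos: [397.8, 221.3, 316.4]
ee_rot: [179.9, 0.1, 0.1]
force: [0.3, 0.3, -1.1]
gripper_width: 14.0
gripper_force: 35.0
```

>>> move_arm([
  {"tx": 0.7,"ty": 4.1,"tz": 0,"wx": 0,"wy": 0,"wz": 0},
  {"tx": 0.7,"ty": 4.1,"tz": 0,"wx": 0,"wy": 0,"wz": 0},
  {"tx": 0.7,"ty": 4.1,"tz": 0,"wx": 0,"wy": 0,"wz": 0},
  {"tx": 0.7,"ty": 4.1,"tz": 0,"wx": 0,"wy": 0,"wz": 0},
  {"tx": 0.7,"ty": 4.1,"tz": 0,"wx": 0,"wy": 0,"wz": 0},
  {"tx": 0.7,"ty": 4.1,"tz": 0,"wx": 0,"wy": 0,"wz": 0},
  {"tx": 0.8,"ty": 4.1,"tz": 0,"wx": 0,"wy": 0,"wz": 0},
  {"tx": 0.8,"ty": 4.1,"tz": 0,"wx": 0,"wy": 0,"wz": 0},
  {"tx": 0.8,"ty": 4.1,"tz": 0,"wx": 0,"wy": 0,"wz": 0},
  {"tx": 0.8,"ty": 4.1,"tz": 0,"wx": 0,"wy": 0,"wz": 0},
  {"tx": 0.8,"ty": 4.1,"tz": 0,"wx": 0,"wy": 0,"wz": 0},
  {"tx": 0.8,"ty": 4.1,"tz": 0,"wx": 0,"wy": 0,"wz": 0},
])

```text
time_s: 21.28
ee_pos: [487.3, -271.3, 317.6]
ee_rot: [180.0, -0.0, 0.1]
force: [0.4, -0.2, -1.7]
gripper_width: 13.8
gripper_force: 35.0
```

>>> move_arm([
  {"tx": 0,"ty": 0,"tz": 0,"wx": 0,"wy": 0,"wz": 0},
  {"tx": 0,"ty": 0,"tz": 0,"wx": 0,"wy": 0,"wz": 0},
  {"tx": 0,"ty": 0,"tz": 0,"wx": 0,"wy": 0,"wz": 0},
  {"tx": 0,"ty": 0,"tz": 0,"wx": 0,"wy": 0,"wz": 0},
])

```text
time_s: 21.62
ee_pos: [487.5, -268.3, 317.9]
ee_rot: [-180.0, 0.0, 0.1]
force: [-0.7, 0.0, -0.5]
gripper_width: 14.3
gripper_force: 35.0
```

```bash
python3 -c "
from m import *
s=env.state();print(s['ee_pos']-[489.4,-270.6,168.6],s['ee_rot'],s['force'])"
```

```text
[ -1.88940764   2.26823958 149.29684012] [-1.79977486e+02  2.09714701e-03  1.10624705e-01] [-0.6594654   0.04960488 -0.51660738]
```

>>> move_arm([
  {"tx": 0.19,"ty": 0.23,"tz": 0,"wx": 0,"wy": 0,"wz": 0},
  {"tx": 0,"ty": 0,"tz": 0,"wx": 0,"wy": 0,"wz": 0},
  {"tx": 0,"ty": 0,"tz": 1.5,"wx": 0,"wy": 0,"wz": 0},
  {"tx": 0,"ty": 0,"tz": 1.5,"wx": 0,"wy": 0,"wz": 0},
  {"tx": 0,"ty": 0,"tz": 1.5,"wx": 0,"wy": 0,"wz": 0},
  {"tx": 0,"ty": 0,"tz": 1.5,"wx": 0,"wy": 0,"wz": 0},
  {"tx": 0,"ty": 0,"tz": 1.5,"wx": 0,"wy": 0,"wz": 0},
  {"tx": 0,"ty": 0,"tz": 1.5,"wx": 0,"wy": 0,"wz": 0},
  {"tx": 0,"ty": 0,"tz": 1.5,"wx": 0,"wy": 0,"wz": 0},
  {"tx": 0,"ty": 0,"tz": 1,"wx": 0,"wy": 0,"wz": 0},
  {"tx": 0,"ty": 0,"tz": 0,"wx": 0,"wy": 0,"wz": 0},
  {"tx": 0,"ty": 0,"tz": 0,"wx": 0,"wy": 0,"wz": 0},
])

```text
time_s: 22.62
ee_pos: [489.9, -271.7, 202.9]
ee_rot: [-180.0, 0.0, 0.0]
force: [-0.0, -0.3, -1.7]
gripper_width: 14.2
gripper_force: 35.0
```

```bash
python3 -c "
from m import *
s=env.state();print(s['ee_pos']-[489.4,-270.6,168.6],s['ee_rot'],s['force'])"
```

```text
[ 0.45611511 -1.10304997 34.27582342] [-1.79996727e+02  1.04387501e-02  3.91569201e-02] [-0.04065898 -0.26541793 -1.66049368]
```

>>> move_arm([
  {"tx": 0,"ty": -0.1,"tz": 0.8,"wx": 0,"wy": 0,"wz": 0},
  {"tx": 0,"ty": 0,"tz": 0.8,"wx": 0,"wy": 0,"wz": 0},
  {"tx": 0,"ty": 0,"tz": 0.5,"wx": 0,"wy": 0,"wz": 0},
  {"tx": 0,"ty": 0,"tz": 0,"wx": 0,"wy": 0,"wz": 0},
  {"tx": 0,"ty": 0,"tz": 0,"wx": 0,"wy": 0,"wz": 0},
  {"tx": 0,"ty": 0,"tz": 0,"wx": 0,"wy": 0,"wz": 0},
])

```text
time_s: 23.12
ee_pos: [489.9, -271.2, 182.0]
ee_rot: [180.0, -0.0, -0.0]
force: [-0.4, 0.7, -1.0]
gripper_width: 14.2
gripper_force: 35.0
```

```bash
python3 -c "
from m import *
s=env.state();print(s['ee_pos']-[489.4,-270.6,168.6],s['ee_rot'],s['force'])"
```

```text
[ 0.53460683 -0.60515345 13.3825387 ] [ 1.79982011e+02 -2.60545183e-02 -1.57299774e-03] [-0.44504853  0.65355072 -0.99968415]
```

>>> move_arm([
  {"tx": -0.05,"ty": -0.06,"tz": 0.3,"wx": 0,"wy": 0,"wz": 0},
  {"tx": 0,"ty": 0,"tz": 0.3,"wx": 0,"wy": 0,"wz": 0},
  {"tx": 0,"ty": 0,"tz": 0.3,"wx": 0,"wy": 0,"wz": 0},
  {"tx": 0,"ty": 0,"tz": 0.2,"wx": 0,"wy": 0,"wz": 0},
  {"tx": 0,"ty": 0,"tz": 0.1,"wx": 0,"wy": 0,"wz": 0},
  {"tx": 0,"ty": 0,"tz": 0,"wx": 0,"wy": 0,"wz": 0},
  {"tx": 0,"ty": 0,"tz": 0,"wx": 0,"wy": 0,"wz": 0},
  {"tx": 0,"ty": 0,"tz": 0,"wx": 0,"wy": 0,"wz": 0},
])

```text
time_s: 23.78
ee_pos: [489.4, -270.6, 169.9]
ee_rot: [180.0, -0.0, -0.0]
force: [-0.7, 0.3, -0.3]
gripper_width: 13.7
gripper_force: 35.0
```

```bash
python3 -c "
from m import *
s=env.state();print(s['ee_pos']-[489.4,-270.6,168.6],s['ee_rot'],s['force'])"
```

```text
[-0.02999685  0.04343935  1.3044804 ] [ 1.79986118e+02 -1.77449626e-02 -1.20822041e-03] [-0.68134699  0.34401244 -0.32268261]
```

>>> move_arm([
  {"tx": 0,"ty": 0,"tz": 0.1,"wx": 0,"wy": 0,"wz": 0},
  {"tx": 0,"ty": 0,"tz": 0.05,"wx": 0,"wy": 0,"wz": 0},
  {"tx": 0,"ty": 0,"tz": 0,"wx": 0,"wy": 0,"wz": 0},
  {"tx": 0,"ty": 0,"tz": 0,"wx": 0,"wy": 0,"wz": 0},
])

```text
time_s: 24.12
ee_pos: [489.4, -270.6, 168.6]
ee_rot: [180.0, -0.0, -0.0]
force: [-0.6, 0.8, 1.5]
gripper_width: 14.0
gripper_force: 35.0
```

>>> move_arm([
  {"tx": 0,"ty": 0,"tz": 0,"wx": 0,"wy": 0,"wz": 0},
  {"tx": 0,"ty": 0,"tz": 0,"wx": 0,"wy": 0,"wz": 0},
  {"tx": 0,"ty": 0,"tz": 0,"wx": 0,"wy": 0,"wz": 0},
  {"tx": 0,"ty": 0,"tz": 0,"wx": 0,"wy": 0,"wz": 0},
  {"tx": 0,"ty": 0,"tz": 0,"wx": 0,"wy": 0,"wz": 0},
  {"tx": 0,"ty": 0,"tz": 0,"wx": 0,"wy": 0,"wz": 0},
], gripper=5)

```text
time_s: 24.62
ee_pos: [489.3, -270.5, 168.3]
ee_rot: [180.0, -0.0, 0.0]
force: [-0.5, 0.3, 0.6]
gripper_width: 49.4
gripper_force: 0.0
```

>>> move_arm([
  {"tx": 0,"ty": 0,"tz": -1,"wx": 0,"wy": 0,"wz": 0},
  {"tx": 0,"ty": 0,"tz": -2,"wx": 0,"wy": 0,"wz": 0},
  {"tx": 0,"ty": 0,"tz": -2.5,"wx": 0,"wy": 0,"wz": 0},
  {"tx": 0,"ty": 0,"tz": -3,"wx": 0,"wy": 0,"wz": 0},
  {"tx": 0,"ty": 0,"tz": -3,"wx": 0,"wy": 0,"wz": 0},
  {"tx": 0,"ty": 0,"tz": -3,"wx": 0,"wy": 0,"wz": 0},
  {"tx": -3,"ty": 0,"tz": -2,"wx": 0,"wy": 0,"wz": 0},
  {"tx": -1.5,"ty": 0,"tz": 0,"wx": 0,"wy": 0,"wz": 0},
  {"tx": 0,"ty": 0,"tz": 0,"wx": 0,"wy": 0,"wz": 0},
  {"tx": 0,"ty": 0,"tz": 0,"wx": 0,"wy": 0,"wz": 0},
  {"tx": 0,"ty": 0,"tz": 0,"wx": 0,"wy": 0,"wz": 0},
])

```text
time_s: 25.53
ee_pos: [444.6, -270.4, 333.1]
ee_rot: [-180.0, -0.0, -0.0]
force: [0.3, 0.2, -0.3]
gripper_width: 50.1
gripper_force: 0.0
```

```bash
python3 - <<'E'
from m import *
s=env.state();print(s['time_s'],s['ee_pos'],s['force'])
w=snap('wrist','w7');snap('scene','s4')
print(proj(w,[[488.3,-271,214],[488.8,-271,142]]))
b=cv2.imread('pics/w7.png')[60:260,220:420];im=cv2.imread('pics/s4.png')[140:240,340:440]
cv2.imwrite('pics/crop6.png',np.hstack([cv2.resize(im,(400,400)),cv2.resize(b,(400,400))]))
E
```

```text
25.5333 [ 444.58126731 -270.37512852  333.0976657 ] [ 0.33638548  0.24600457 -0.28717023]
[[325.59634418 165.47798961]
 [325.25314127 155.19203757]]
```

View pics/crop6.png

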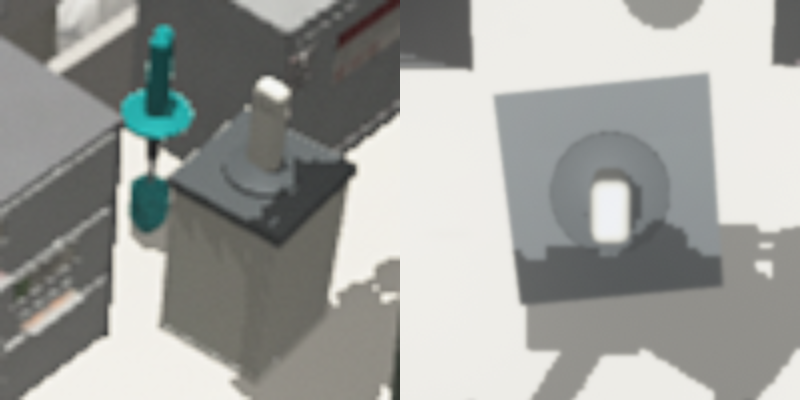

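The brush stands upright with its flange flat on the lid: handle top at wrist (325,165), which matches the prediction. The turquoise brush is where it was. Handing in.

```bash
python3 -c "
from workcell import env
print(env.job_done())"
```

```text
the job is handed in; nothing more can be done
None
```

I pressed the brush gently on the measure's bottom three times (about 3–4 N each), drew it up to the rim between presses, then put it back upright and fully home in its pot and let go; the job is handed in at about 25.5 s, with no verdict reported.

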